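Shut one tap on a crowded water manifold and let the pressure off

ROBOT

A 6-joint arm with a two-finger parallel gripper is mounted at the origin on the work surface. World frame = base frame: x ahead of the robot, y to its left, z up, the work surface at z = 0. Lengths are in m, angles in degrees, forces in N, time in s.
With the tool pointing down it reaches from about 0.325 to 0.775 m from the base axis. Payload 5.5 kg.
Tool frame: the origin (TCP) lies at the centre of the arm's flange, where the gripper is bolted on; the fingertips stand 182 mm ahead of it and the grasp point (between the pads) lies 163 mm ahead of it; z points along the fingers, y is the direction in which the jaws open and shut (so a half turn about z gives the same grasp; the last joint's range is limited). The gripper opens to 88 mm and grips with 3 to 60 N. Pads are 20 mm wide; open, the fingers measure 115 mm over their backs; the gripper's body (75 mm by 178 mm) begins 61 mm behind the grasp point.
Start: joints at [64.074, 5.22, 70.514, -0, 104.267, -3.249], TCP at [0.231, 0.554, 0.405] pointing down, gripper open.
Joint ranges: [-164.24, 164.24], [-49.07, 125.15], [9.68, 141.18], [-86.29, 266.29], [3.28, 154.24], [-151.56, 151.56]. Speed limits (degrees/s): [147.25, 147.25, 172.46, 180, 180, 180].

INTERFACE

Orientations are given as [roll, pitch, yaw] about the fixed x, y, z axes, in that order (R = Rz(yaw) Ry(pitch) Rx(roll)).
In Python, from station import r gives the robot as it stands. The module is installed in compiled form; this text tells all that it offers. Calls block until the motion is done:
- r.reach(position, orientation): joint-space move of the TCP to a pose.
- r.servo_line(position, rotation=None, speed=0.15): straight line of the TCP; rotation=None keeps the orientation; speed is the mean speed in m/s.
- r.move_joints(angles): joint-space move.
- r.let_go() and r.grab(squeeze=None): open the fingers fully, or close them until they stop; squeeze is the grip in N (None keeps the last).
- r.wait(seconds).
- r.inverse_kinematics(position, orientation): joint angles nearest the present ones, or None.
- r.sense(): the state.
- r.snapshot(name): name is "scene" or "top"; returns a dict with "frame" (384x512x3 uint8, red, green, blue), "fx", "fy", "cx", "cy" (pixels), "dist_coeffs" ([k1, k2, p1, p2, k3] as OpenCV has them; the pictures are not rectified), "R" (3x3) and "t" (3): a world point X has camera coordinates R X + t. Camera axes: x right, y down, z forward; pixel columns grow to the right and rows downward; lengths in m; the calibration is good to about 2 mm. A picture is of the moment at which its call begins. There is no depth.
A pose or a line that the arm cannot do raises r.IKError and nothing moves.
- r.hand_in(): hands the job in, once; it reports no verdict.
The state is a dict: "clock": time; "joints": joint angles; "joint_vel": joint speeds; "joint_torque": joint torques, N m; "tcp_pos": TCP position; "orientation": TCP orientation; "contact_force": force on the tool from outside, world axes, zero at the start; "torque": the same for the moment, N m; "opening": finger opening in m.
Only numpy, scipy, OpenCV 4.12 (cv2) and the standard library are available. Lean on these libraries where they do the work, as an engineer would, in place of code of your own. Each camera call takes 0.05 s, during which the arm holds its last target.

TASK

On the water manifold beside the sink, turn the red tap clockwise until you feel it come up on its seat, then nip it up by about 6 degrees more, not over 10: enough to seal without crushing the washer. Then press the yellow pressure-relief button fully down, gently, and let go. Do not brush the blue, green and white taps beside them, and leave the mug, the scourer and the jar where they stand.

Things in the scene. Friction and masses are not known exactly. Their poses are not given: they have to be found in the camera images.
- manifold: fixed aluminium water manifold, 50 mm (x) by 340 mm (y), flat top 50 mm above the worktop. Four taps and a button stand on it in a row along its y axis, at -132, -66, 0, 66 and 132 mm; which stands where differs. Outlets stick out 85 mm along +x from the row. Origin: on the worktop under the middle of the row
- red_grip (a point): the red-handled tap: a flat upright bar grip 36 mm long, 12 mm thick, 26 mm tall (84 to 110 mm above the worktop). This point is on its vertical axis of turning at mid height of the bar, 97 mm above the worktop; x lies along the bar, y across its thickness. Shuts clockwise from above, running freely (0.06 N m) up to its seat
- red_seat (a point): the red tap's seat (fixed point on its axis, 58 mm above the worktop). It comes up after 0.7 to 1.4 rad of turn from the starting handle angle: as it is worn, no measured angle tells where, only feel. There resistance jumps to about 0.35 N m, then grows 2 N m per rad as the washer is squeezed
- red_base: the red tap's round brass foot on the manifold, 32 mm across. The washer stays squeezed when let go. A steel gland ring with a small brass lug, above the foot, turns with the handle only while the washer is being squeezed. Right is 6 degrees (0.10 rad) past first feel of the seat, at least 2, at most 10 degrees; beyond 10 it is crushed
- blue_grip (a point): tap with a blue handle, built and sized like the red one but turning very lightly (0.02 N m), so that any brush shifts it. Its handle may stand at any angle and must stay as it is. This point is on the axis at the middle of the bar's height (97 mm above the worktop); its x axis lies along the bar
- green_grip (a point): tap with a green handle, built and sized like the red one but turning very lightly (0.02 N m), so that any brush shifts it. Its handle may stand at any angle and must stay as it is. This point is on the axis at the middle of the bar's height (97 mm above the worktop); its x axis lies along the bar
- white_grip (a point): tap with a white handle, built and sized like the red one but turning very lightly (0.02 N m), so that any brush shifts it. Its handle may stand at any angle and must stay as it is. This point is on the axis at the middle of the bar's height (97 mm above the worktop); its x axis lies along the bar
- blue_end (a point): the end of the blue tap's handle bar, 18 mm from its axis at the same height
- green_end (a point): the end of the green tap's handle bar, 18 mm from its axis at the same height
- white_end (a point): the end of the white tap's handle bar, 18 mm from its axis at the same height
- relief_top (a point): centre of the top of the yellow round pressure-relief button, 26 mm across, in a black housing on the manifold. It is pressed straight down, travels 6 mm and springs back; fully down takes 5 N. More than 25 N would break it
- relief (a joint): how far the yellow button is pressed: 0 up, 0.006 m fully down
- mug: blue loose cup, 72 mm across, 75 mm tall, on the worktop on the robot's side of the manifold; to be left alone. Origin under its centre
- scourer: brown loose ring-shaped scouring brush, 84 mm across, 30 mm thick, lying flat on the robot's side of the manifold; to be left alone. Origin under its centre
- jar: amber loose jar, 60 mm across, 85 mm tall, beyond the manifold's outlets; to be left alone. Origin under its centre

How it is judged (in metres and radians):
On the way, in this order (a step that is already met when the one before it is completed fails the run):
1. the red tap is shut on its seat and nipped up: the gland ring has turned at least 2 degrees (distance between red_core_c1 and red_gland_c1 above 0.0192 m and distance of red_gland_c1 from where it was at the start of the episode above 0.0006 m), for 0.2 s.
2. with the tap shut, the yellow relief button is pressed fully down (all of step 1 and value of joint relief above 0.0045 m), for 0.1 s.
At the end, for the whole second after the job is handed in: The red tap is shut (turned back under 8 degrees), its washer squeezed by 2 to 10 degrees of turn past first touch of the seat; the yellow button, pressed after that, is up again; the other handles are within 3 mm and the mug, scourer and jar within 10 mm of where they were (all of step 1 and distance of red_gland_c1 from where it was at the start of the episode below 0.00305 m and value of joint relief below 0.001 m and distance of each of blue_end, green_end, white_end from where it was at the start of the episode below 0.003 m and distance of each of mug, scourer, jar from where it was at the start of the episode below 0.01 m).
It fails at once if the washer crushed: the red tap turned more than 10 degrees past its seat (distance of red_gland_c1 from where it was at the start of the episode above 0.00305 m).
It fails at once if the relief button pushed with more than 25 N (contact force between any of the fingers, the arm and relief above 25 N).
It fails at once if the blue, green or white tap touched with more than 0.8 N, or its handle end moved by 3 mm ((contact force between any of the fingers, the arm and blue_base above 0.8 N or distance of blue_end from where it was at the start of the episode above 0.003 m) or (contact force between any of the fingers, the arm and green_base above 0.8 N or distance of green_end from where it was at the start of the episode above 0.003 m) or (contact force between any of the fingers, the arm and white_base above 0.8 N or distance of white_end from where it was at the start of the episode above 0.003 m)).
It fails at once if the mug, scourer or jar moved by more than 10 mm (distance of any of mug, scourer, jar from where it was at the start of the episode above 0.01 m).
It also fails if it takes over 64 s, if anything falls off the work surface, if the arm or the gripper's body presses on something with over 40 N, if the wrist force passes 120 N, or if a joint passes its speed limit or range.

## Working session

There is one attempt and no reset: what is moved stays moved. The work goes in short steps, each a Python script; the robot and the scene stay as the last script left them, time stands still between calls to the robot, and variables do not carry over. Pictures are saved under pics/ and viewed, and the job is handed in when it is done.

```bash
mkdir -p pics; python3 - <<'E'
from station import r
import cv2,pickle,numpy as np
d={}
for n in("scene","top"):
    s=r.snapshot(n);d[n]=s;cv2.imwrite(f"pics/{n}0.png",s["frame"][:,:,::-1]);print(n,s["fx"],s["fy"],s["cx"],s["cy"],s["dist_coeffs"],np.round(s["R"],3).tolist(),s["t"])
pickle.dump(d,open("s0.pkl","wb"))
print(r.sense())
E
```

```text
scene 478.26371831477974 478.26371831477974 251.81808947215407 190.40279480714204 [-0.16727769  0.          0.          0.          0.        ] [[-0.805, 0.594, -0.009], [0.445, 0.593, -0.671], [-0.393, -0.544, -0.742]] [ 0.44936273 -0.20948062  1.03974794]
top 447.9895171500399 447.9895171500399 250.68663732193585 189.4438175092763 [-0.02011595  0.          0.          0.          0.        ] [[-0.01, -1.0, 0.006], [-0.992, 0.009, -0.125], [0.125, -0.007, -0.992]] [0.03818622 0.55937274 0.74443756]
{'clock': 0.1, 'joints': array([ 6.40739290e+01,  5.25957272e+00,  7.05722737e+01, -1.16724300e-03,
        1.04269725e+02, -3.25029277e+00]), 'joint_vel': array([ 0.04985952, -0.02076703, -0.22340032,  0.01226326, -0.00393367,
        0.05005062]), 'joint_torque': array([ 1.73819553e-03, -4.47858953e+01, -4.07568884e+01,  6.99280668e-02,
        2.84738926e-02, -1.11833456e-04]), 'tcp_pos': array([0.23135276, 0.55365905, 0.40363824]), 'orientation': array([-1.79898528e+02, -4.62897883e-03,  1.57323931e+02]), 'contact_force': array([-0.40642781, -0.38280225, -0.38083236]), 'torque': array([ 0.01137594, -0.03016603, -0.00599411]), 'opening': 0.08803235260678977}
```

View pics/scene0.png

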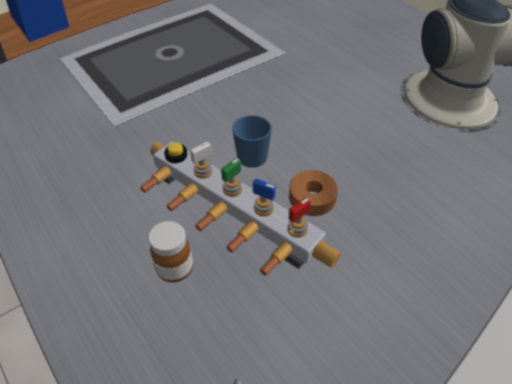

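View pics/top0.png

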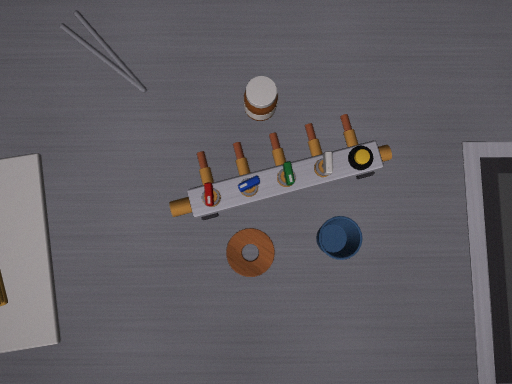

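The top view shows red at about (210,194), blue (249,184), green (289,173), white (328,162) and the yellow button at (362,157). The jar is at (261,97), the scourer at (250,252) and the mug at (340,238). Next I'll locate them by colour masks and rays onto known-height planes.

```bash
cat > h.py <<'E'
import numpy as np,cv2,pickle
def K(s): return np.array([[s["fx"],0,s["cx"]],[0,s["fy"],s["cy"]],[0,0,1]])
def ray(s,uv):
    p=cv2.undistortPoints(np.array([[uv]],float),K(s),np.array(s["dist_coeffs"]))[0,0]
    R=np.array(s["R"]);return -R.T@np.array(s["t"]),R.T@np.array([p[0],p[1],1])
def onz(s,uv,z):
    c,d=ray(s,uv);return c+d*(z-c[2])/d[2]
def proj(s,X):
    R=np.array(s["R"]);return cv2.projectPoints(np.array(X,float).reshape(-1,1,3),cv2.Rodrigues(R)[0],np.array(s["t"]),K(s),np.array(s["dist_coeffs"]))[0][:,0]
def tri(s1,u1,s2,u2):
    c,d=ray(s1,u1);e,f=ray(s2,u2);d/=np.linalg.norm(d);f/=np.linalg.norm(f)
    a=np.linalg.lstsq(np.stack([d,-f],1),e-c,rcond=None)[0]
    p,q=c+a[0]*d,e+a[1]*f;return (p+q)/2,np.linalg.norm(p-q)
E
python3 - <<'E'
from h import *
d=pickle.load(open("s0.pkl","rb"))
out={}
for n in("top","scene"):
    s=d[n];hsv=cv2.cvtColor(s["frame"],cv2.COLOR_RGB2HSV);H,S,V=[hsv[:,:,i].astype(int) for i in range(3)]
    M={"red":((H<4)|(H>174))&(S>190)&(V>90),"blue":(H>110)&(H<126)&(S>170)&(V>70),"green":(H>50)&(H<80)&(S>140)&(V>40),"yellow":(H>20)&(H<30)&(S>180)&(V>150)}
    for k,m in M.items():
        nn,l,st,c=cv2.connectedComponentsWithStats(m.astype(np.uint8))
        for i in range(1,nn):
            if st[i,4]>25:
                x,y,w,h,a=st[i];rc=cv2.minAreaRect(np.argwhere(l==i)[:,::-1].astype(np.float32))
                print(n,k,c[i].round(1),a,[x,y,w,h],rc)
s=d["top"]["frame"]
cv2.imwrite("pics/topz.png",cv2.resize(s[115:235,160:400,::-1],None,fx=3.3,fy=3.3,interpolation=cv2.INTER_CUBIC))
s=d["scene"]["frame"]
cv2.imwrite("pics/scz.png",cv2.resize(s[130:280,140:350,::-1],None,fx=3.8,fy=3.8,interpolation=cv2.INTER_CUBIC))
E
```

```text
top red [207.8 192.3] 103 [np.int32(204), np.int32(183), np.int32(8), np.int32(23)] ((207.9554443359375, 194.05447387695312), (22.388336181640625, 6.069726943969727), 84.2894058227539)
top blue [249.7 183.1] 143 [np.int32(239), np.int32(176), np.int32(21), np.int32(16)] ((248.70004272460938, 183.39999389648438), (7.602630138397217, 21.466251373291016), 63.43495178222656)
top green [287.7 171.6] 128 [np.int32(284), np.int32(162), np.int32(10), np.int32(23)] ((288.3399963378906, 172.8800048828125), (22.485998153686523, 7.49533224105835), 81.8698959350586)
top yellow [362.2 156.5] 155 [np.int32(356), np.int32(150), np.int32(14), np.int32(14)] ((362.5, 156.5), (13.0, 13.0), 90.0)
scene red [299.8 209.7] 208 [np.int32(291), np.int32(202), np.int32(19), np.int32(19)] ((299.70294189453125, 208.9617462158203), (12.961708068847656, 23.162342071533203), 57.52880859375)
scene green [230.8 170.1] 206 [np.int32(223), np.int32(161), np.int32(18), np.int32(19)] ((231.5, 169.0), (11.489459037780762, 23.242036819458008), 52.12501525878906)
```

View pics/topz.png

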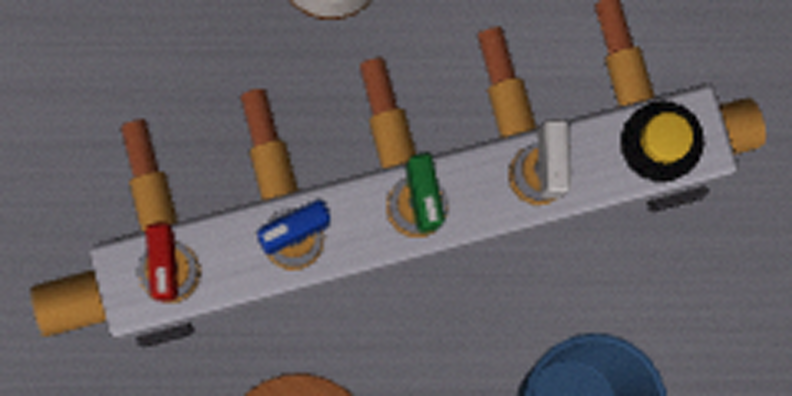

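View pics/scz.png

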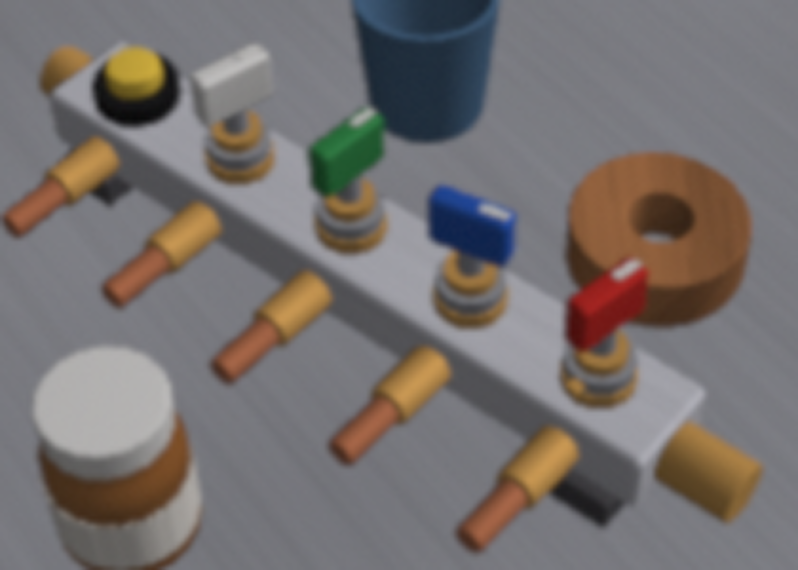

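```bash
python3 - <<'E'
from h import *
d=pickle.load(open("s0.pkl","rb"));s=d["top"]
print("cam",ray(s,(250,190))[0])
c=[onz(s,(x/3.3+160,y/3.3+115),.05) for x,y in((92,248),(110,336),(713,86),(738,172))]
for p in c: print(p.round(4))
a=c[0]+c[1]-c[2]-c[3];o=sum(c)/4;print("len",np.linalg.norm(c[0]-c[2]),np.linalg.norm(c[0]-c[1]))
y=a/np.linalg.norm(a);yaw=np.degrees(np.arctan2(-y[0],y[1]));print("o",o,"yaw",yaw)
for k in(-132,-66,0,66,132):
    P=o+y*k/1000; print(k,P.round(4),"pix z97 top,scene",proj(s,[[*P[:2],.11]]).round(1),proj(d["scene"],[[*P[:2],.097]]).round(1))
for k,u in dict(red=(161.5,262),blue=(294,227),green=(425,192.5),white=(556,157.5)).items():
    print(k,onz(s,(u[0]/3.3+160,u[1]/3.3+115),.11).round(4))
print("btn",onz(s,(362.5,156.5),.075),onz(s,(362.5,156.5),.07))
for k,u,z in(("jar",(261,90),.085),("mug",(340,238),.075),("sc",(250,252),.03)):print(k,onz(s,u,z))
# red handle dir: mark end to other
p=onz(s,(160/3.3+160,226/3.3+115),.11);q=onz(s,(163/3.3+160,299/3.3+115),.11);print(p,q,np.degrees(np.arctan2(*(p-q)[[1,0]])))
E
```

```text
cam [0.46247583 0.03823552 0.80820633]
[0.5575 0.1402 0.05  ]
[0.512  0.1306 0.05  ]
[ 0.6405 -0.1852  0.05  ]
[ 0.5945 -0.1963  0.05  ]
len 0.33585214048181894 0.04655823813203136
o [ 0.57613588 -0.02766134  0.05      ] yaw 14.235920196087402
-132 [ 0.6086 -0.1556  0.05  ] pix z97 top,scene [[369.1 152.1]] [[173.8 134.4]]
-66 [ 0.5924 -0.0916  0.05  ] pix z97 top,scene [[329.4 162.4]] [[201.7 150.8]]
0 [ 0.5761 -0.0277  0.05  ] pix z97 top,scene [[289.3 172.8]] [[231.9 168.7]]
66 [0.5599 0.0363 0.05  ] pix z97 top,scene [[248.9 183.4]] [[264.6 188. ]]
132 [0.5437 0.1003 0.05  ] pix z97 top,scene [[208.2 194. ]] [[299.9 208.9]]
red [0.543  0.0991 0.11  ]
blue [0.5593 0.036  0.11  ]
green [ 0.5754 -0.0269  0.11  ]
white [ 0.5919 -0.0902  0.11  ]
btn [ 0.60844268 -0.1539159   0.075     ] [ 0.60943808 -0.15522625  0.07      ]
jar [0.72120404 0.01447512 0.085     ]
mug [ 0.47356334 -0.11159298  0.075     ]
sc [0.45181379 0.03521396 0.03      ]
[0.56029852 0.09982129 0.11      ] [0.52537226 0.0983256  0.11      ] 2.45214278901632
```

The measurements agree. The row fits at 66 mm spacing with yaw 14.2°. The red axis is at about (0.5433, 0.0997), and the scene reprojection lands within 0.3 px of the red blob. The red bar lies at 2.5°.

Opening across the thickness now would put a finger on the blue bar. So I'll grip the bar by its ends first and turn about 35°, which is well short of the seat. Then I'll regrip across the thickness.

```bash
python3 - <<'E'
from station import r
import numpy as np
X,Y=.5433,.0997
r.reach([X,Y,.345],[180,0,92.5]);s=r.sense();print(s["clock"],s["tcp_pos"],s["orientation"],s["joints"].round(1))
r.servo_line([X,Y,.262],speed=.08);s=r.sense();print(s["clock"],s["tcp_pos"],s["contact_force"],s["torque"])
r.grab(30);s=r.sense();print(s["clock"],s["tcp_pos"],s["orientation"],s["contact_force"],s["torque"],s["opening"])
E
```

```text
2.1 [0.54320317 0.1005308  0.34516824] [ 1.79986323e+02 -1.92182888e-02  9.25844961e+01] [ 7.  -2.3 84.2  0.  98.1  4.4]
3.2833 [0.5435145  0.09970433 0.26283754] [-0.05041234 -0.47494815  0.04509657] [-0.05942168  0.06036494 -0.03871195]
4.1333 [0.54398656 0.09969815 0.26226595] [ 1.79821374e+02 -8.11495238e-03  9.24960806e+01] [ 4.00999738 -0.52458428 -1.3624205 ] [-0.01523685 -0.73538235  0.08256567] 0.03580885427557427
```

```bash
python3 - <<'E'
from station import r
import numpy as np
q=r.sense()["joints"].copy()
for i in range(7):
    q[5]+=5;r.move_joints(q);s=r.sense();print(round(s["clock"],2),s["orientation"][2].round(2),s["contact_force"].round(1),s["torque"].round(3),s["tcp_pos"].round(4))
    if abs(s["torque"][2])>.3:break
print(s["opening"])
E
```

```text
4.38 87.62 [ 1.7 -0.1 -0.5] [ 0.019  0.101 -0.095] [0.544  0.0997 0.2622]
4.63 82.71 [ 2.   0.1 -0.4] [ 0.025  0.105 -0.001] [0.544  0.0998 0.2623]
4.88 77.75 [1.1 1.5 0. ] [0.13  0.055 0.006] [0.544  0.0997 0.2623]
5.13 72.77 [ 0.8  1.1 -0. ] [ 0.136  0.109 -0.113] [0.544  0.0998 0.2622]
5.38 67.78 [ 0.8  1.4 -0.1] [ 0.23   0.186 -0.056] [0.544  0.0998 0.2623]
5.63 62.78 [ 1.6  1.  -0. ] [ 0.38   0.12  -0.101] [0.544  0.0998 0.2623]
5.88 57.79 [ 0.5  2.3 -0. ] [ 0.405  0.173 -0.06 ] [0.544  0.0998 0.2623]
0.035894056271653665
```

```bash
python3 - <<'E'
from station import r
import numpy as np,cv2
X,Y=.5437,.0998
r.let_go()
r.servo_line([X,Y,.31],speed=.08)
s=r.snapshot("scene");cv2.imwrite("pics/sc1.png",cv2.resize(s["frame"][80:280,140:380,::-1],None,fx=3,fy=3,interpolation=cv2.INTER_CUBIC))
r.reach([X,Y,.31],[180,0,147.5]);s=r.sense();print(s["clock"],s["tcp_pos"],s["orientation"],s["joints"].round(1))
s=r.snapshot("top");cv2.imwrite("pics/top1.png",cv2.resize(s["frame"][90:240,150:400,::-1],None,fx=3,fy=3,interpolation=cv2.INTER_CUBIC))
s=r.snapshot("scene");cv2.imwrite("pics/sc2.png",cv2.resize(s["frame"][80:280,140:380,::-1],None,fx=3,fy=3,interpolation=cv2.INTER_CUBIC))
E
```

```text
9.0167 [0.54367944 0.09977161 0.30974546] [-1.79984154e+02 -1.79654244e-02  1.47443129e+02] [  6.9  -1.9  87.4  -0.   94.6 -50.6]
```

View pics/sc2.png

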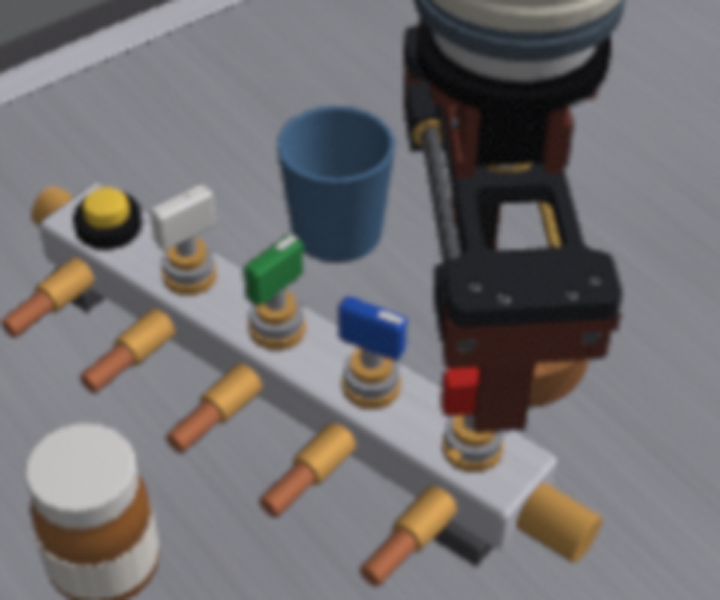

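View pics/sc1.png

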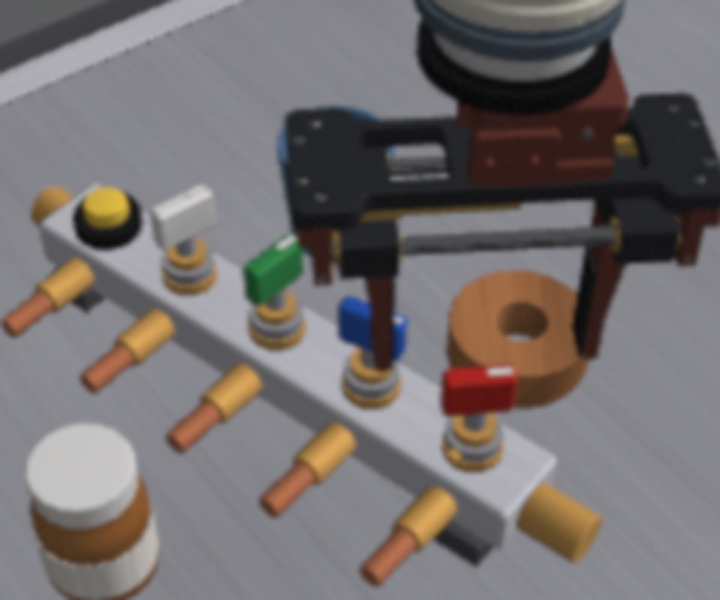

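Scene view: the red handle at about (480,390) in the crop has turned, and the lug on the gland is still at about (452,455). The blue, green and white handles are unchanged. Now I'll regrip across the thickness, turn in small steps and log the torque.

```bash
python3 - <<'E'
from station import r
import numpy as np,json
X,Y=.5437,.0998
r.servo_line([X,Y,.262],speed=.06);s=r.sense();print(s["clock"],s["contact_force"].round(2),s["torque"].round(3))
r.grab(45);s=r.sense();print(s["clock"],s["tcp_pos"].round(4),s["orientation"].round(2),s["contact_force"].round(2),s["torque"].round(3),s["opening"])
q=s["joints"].copy();base=None;tot=0;log=[]
while tot<50:
    d=2 if tot<4 else 1
    q[5]+=d;tot+=d;r.move_joints(q)
    t=[]
    for _ in range(4):
        s=r.sense();t.append(s["torque"][2]);r.wait(.02)
    tz=np.mean(t);log.append(tz);print(tot,round(s["clock"],2),s["orientation"][2].round(2),tz.round(3),np.std(t).round(3),s["joint_torque"][5].round(3),s["contact_force"].round(1))
    if abs(tz)>.25:break
json.dump(dict(q=q.tolist()),open("q.json","w"))
E
```

```text
10.0667 [0.19 0.49 0.24] [0.018 0.052 0.021]
11.2167 [0.5439 0.1003 0.2621] [1.7990e+02 2.0000e-02 1.4753e+02] [ 2.34  4.53 -1.3 ] [ 0.612 -0.555 -0.027] 0.011810411495422673
2 11.52 145.57 -0.076 0.014 -0.023 [ 1.7  1.1 -1.5]
4 11.83 143.58 -0.063 0.025 -0.028 [ 2.3  2.7 -1.4]
5 12.15 142.55 -0.04 0.017 -0.046 [ 2.2  3.6 -0.6]
6 12.47 141.54 -0.043 0.046 -0.042 [ 2.1  3.3 -1.1]
7 12.78 140.54 -0.04 0.022 -0.041 [ 3.4  3.2 -1.6]
8 13.1 139.54 -0.037 0.021 -0.042 [ 2.9  2.5 -1.5]
9 13.42 138.54 -0.079 0.019 -0.047 [ 3.6  4.6 -2.7]
10 13.73 137.54 -0.042 0.023 -0.047 [ 2.4  3.7 -2. ]
11 14.05 136.54 -0.049 0.026 -0.047 [ 3.9  4.2 -1.8]
12 14.37 135.54 -0.058 0.042 -0.047 [ 3.9  3.7 -2. ]
13 14.68 134.54 -0.056 0.033 -0.047 [ 3.5  5.  -2. ]
14 15.0 133.54 -0.033 0.057 -0.047 [ 3.6  3.6 -1.1]
15 15.32 132.54 -0.066 0.009 -0.047 [ 3.6  4.8 -2.3]
16 15.63 131.54 -0.053 0.026 -0.047 [ 3.8  4.6 -1. ]
17 15.95 130.54 -0.068 0.013 -0.047 [ 3.9  4.4 -2.7]
18 16.27 129.55 -0.049 0.022 -0.046 [ 4.4  4.6 -1.9]
19 16.58 128.54 -0.024 0.018 -0.046 [ 3.6  4.3 -2.2]
20 16.9 127.55 -0.07 0.04 -0.046 [ 3.6  4.3 -2.5]
21 17.22 126.55 -0.052 0.03 -0.046 [ 3.3  4.8 -3.1]
22 17.53 125.55 -0.066 0.013 -0.046 [ 4.2  4.6 -0.9]
23 17.85 124.55 -0.068 0.035 -0.046 [ 3.4  4.8 -2. ]
24 18.17 123.54 -0.04 0.04 -0.046 [ 3.7  4.3 -2.8]
25 18.48 122.54 -0.036 0.021 -0.046 [ 3.4  4.1 -2. ]
26 18.8 121.55 -0.049 0.029 -0.046 [ 4.3  4.8 -2.5]
27 19.12 120.57 0.215 0.043 0.203 [ 3.3  5.  -2.1]
28 19.43 119.59 0.326 0.043 0.319 [ 3.5  4.8 -2.4]
```

```bash
python3 - <<'E'
from station import r
import numpy as np,json
q=np.array(json.load(open("q.json"))["q"])
for i in range(5):
    q[5]+=1;r.move_joints(q)
    t=[];j=[]
    for _ in range(4):
        s=r.sense();t.append(s["torque"][2]);j.append(s["joint_torque"][5]);r.wait(.02)
    print(round(s["clock"],2),s["orientation"][2].round(2),np.mean(t).round(3),np.mean(j).round(3),s["contact_force"].round(1),s["opening"].round(5))
    if np.mean(j)>.62:break
json.dump(dict(q=q.tolist()),open("q.json","w"))
E
```

```text
Traceback (most recent call last):
AttributeError: 'float' object has no attribute 'round'
```

```bash
python3 - <<'E'
from station import r
import numpy as np,json
q=np.array(json.load(open("q.json"))["q"]);q[5]+=1
for i in range(5):
    if i: q[5]+=1;r.move_joints(q)
    t=[];j=[]
    for _ in range(4):
        s=r.sense();t.append(s["torque"][2]);j.append(s["joint_torque"][5]);r.wait(.02)
    print(round(s["clock"],2),s["orientation"][2].round(2),np.mean(t).round(3),np.mean(j).round(3),s["contact_force"].round(1),s["opening"])
    if np.mean(j)>.62:break
json.dump(dict(q=q.tolist()),open("q.json","w"))
E
```

```text
19.82 118.59 0.369 0.351 [ 4.1  4.7 -2.6] 0.01179447699694853
20.13 117.59 0.389 0.406 [ 3.7  4.2 -2.5] 0.011901305507146638
20.45 116.6 0.437 0.441 [ 3.9  4.8 -2.3] 0.011887602489789253
20.77 115.6 0.435 0.476 [ 4.6  4.5 -3.1] 0.011833714892841261
21.08 114.61 0.463 0.509 [ 4.9  5.1 -2.5] 0.011702997217723802
```

The seat came up at about 121.2°. After that the slope is 0.034 N m/deg, which is the stated 2 N m/rad. The tool is now 6.5° past that, and the torque implies about 5°. I'll release and compare the gland lug between views.

```bash
python3 - <<'E'
from station import r
from h import *
s=r.sense();X,Y=s["tcp_pos"][:2]
r.let_go()
r.servo_line([X,Y,.33],speed=.1)
r.grab(20)
r.servo_line([.575,-.05,.36],speed=.2)
r.reach([.6092,-.1548,.33],[180,0,104]) 
s=r.sense();print(s["clock"],s["tcp_pos"],s["orientation"],s["opening"],s["contact_force"])
d=pickle.load(open("s0.pkl","rb"))
for n,(a,b,c,e) in dict(scene=(190,250,270,330),top=(170,220,185,235)).items():
    f=r.snapshot(n);cv2.imwrite(f"pics/{n}3.png",f["frame"][:,:,::-1])
    z=np.hstack([d[n]["frame"][a:b,c:e],f["frame"][a:b,c:e]])
    cv2.imwrite(f"pics/cmp_{n}.png",cv2.resize(z[:,:,::-1],None,fx=6,fy=6,interpolation=cv2.INTER_CUBIC))
E
```

```text
25.9667 [ 0.60931361 -0.15446818  0.32917565] [-1.79937160e+02 -7.72197904e-02  1.04019813e+02] 2.0585918707152718e-05 [0.9742333  0.00972764 0.47792078]
```

View pics/cmp_scene.png

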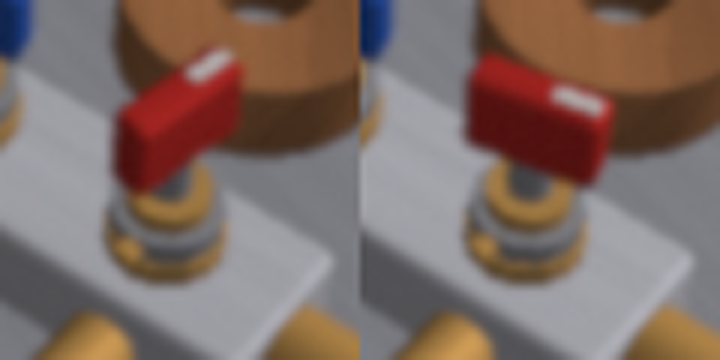

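View pics/scene3.png

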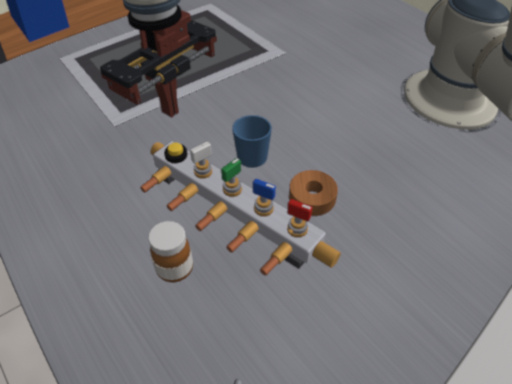

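View pics/top3.png

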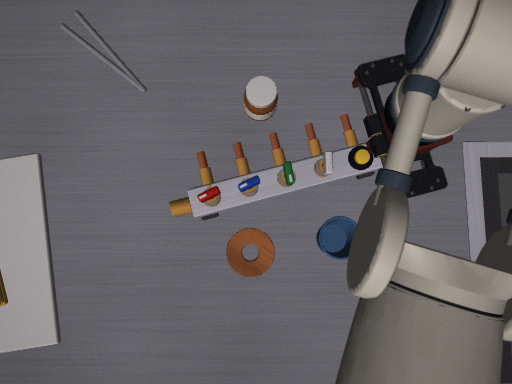

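```bash
python3 - <<'E'
from h import *
d=pickle.load(open("s0.pkl","rb"));s=d["scene"]
print(proj(s,[[.6092,-.1548,.147]]))
A=s["frame"];B=cv2.imread("pics/scene3.png")[:,:,::-1]
for F in(A,B):
    h=cv2.cvtColor(F,cv2.COLOR_RGB2HSV);S=h[:,:,1].astype(float)
    w=np.clip(S[226:235,285:296]-80,0,None)
    yy,xx=np.mgrid[226:235,285:296];print((w*xx).sum()/w.sum(),(w*yy).sum()/w.sum());print(S[226:235,285:296].astype(int))
# expected lug image motion
ax=np.array([.5437,.0998]);
c=onz(s,(290.9,231.3),.063);v=c[:2]-ax;print("lug",c,np.linalg.norm(v))
for g in(0,2,4,6,8,10):
    t=-np.radians(g);R=np.array([[np.cos(t),-np.sin(t)],[np.sin(t),np.cos(t)]]);p=ax+R@v/np.linalg.norm(v)*.0175;print(g,proj(s,[[*p,.063]]).round(2))
h=cv2.cvtColor(A,cv2.COLOR_RGB2HSV);m=(h[:,:,0]>18)&(h[:,:,0]<32)&(h[:,:,1]>150);m[:140]=0;m[165:]=0;m[:,:164]=0;m[:,190:]=0
y,x=np.nonzero(m);print(len(x),x.min(),x.max(),y.min(),y.max(),x.mean(),y.mean())
print(tri(s,(x.mean(),y.mean()-1.5),d["top"],(362.3,156.5)))
E
```

```text
[[169.94309203 111.82744457]]
291.6712672521957 231.1185696361355
[[  9   8  22  30   8   9   7  43 104 140 151]
 [ 11   7  29  58  15  10   7  10  45  91 123]
 [ 11   7  34  86  64  23  10   5  12  33  48]
 [ 11   7  34 104 109 101  82  41  12   5   5]
 [ 11   8  21  97 137 142 134 110  64   8  10]
 [ 11  10  10  72 139 150 148 142 114  51   3]
 [ 11  11   4  36 113 147 149 145 121  73  28]
 [ 11   9   8  12  55 118 146 147 129 106  84]
 [ 11  11  11   7  14  55 118 144 139 136 128]]
291.45057766367137 230.99935815147626
[[ 12   5  32  42   8   9   7  45 103 141 150]
 [ 11   7  32  60  18   7   7  12  45  92 122]
 [  9   7  33  84  76  46  20   9  12  30  47]
 [  9   7  35 107 124 120  90  48   9   7   7]
 [ 11   8  27 110 142 145 137 107  43   8  10]
 [ 11  10  16  87 142 150 146 130  72   7  12]
 [ 11   8   7  49 119 147 148 133  93  39  14]
 [ 11  11   8  12  61 123 146 142 122  94  80]
 [ 12  11  11   8  15  58 114 143 140 135 130]]
lug [0.56264952 0.10528224 0.063     ] 0.019726617093806482
0 [[291.74 230.35]]
2 [[291.41 230.15]]
4 [[291.08 229.95]]
6 [[290.77 229.73]]
8 [[290.46 229.51]]
10 [[290.17 229.28]]
163 167 183 143 155 175.17791411042944 149.31901840490798
(array([ 0.61012833, -0.15580055,  0.06644931]), np.float64(4.8971770062836e-05))
```

The lug edges shifted about 0.65 px, which projects to about 4°. The torque excess gives 4.6° and the tool angle at most 6.5°, so the squeeze sits inside 2–10. The button triangulates to (0.610, -0.156) with its top at about z 0.067, and I'll press it in small steps.

```bash
python3 - <<'E'
from station import r
import numpy as np
X,Y=.6095,-.1553
r.servo_line([X,Y,.262],speed=.08);r.wait(.2)
f0=np.mean([r.sense()["contact_force"][2] for _ in range(3)]);print(f0)
z=.262;zc=None
while z>.236:
    z-=.0007;r.servo_line([X,Y,z],speed=.02)
    s=r.sense();f=s["contact_force"][2]-f0;print(round(s["clock"],2),round(z-.182,4),(s["tcp_pos"][2]-.182).round(5),f.round(2))
    if f>8:break
r.wait(.3);s=r.sense();print(s["tcp_pos"],s["contact_force"])
E
```

```text
0.5487724846496524
27.52 0.0793 0.07931 -1.25
27.77 0.0786 0.07849 -0.24
28.02 0.0779 0.0778 -0.5
28.27 0.0772 0.0771 -1.04
28.52 0.0765 0.07644 -0.82
28.77 0.0758 0.07572 -0.73
29.02 0.0751 0.07502 -0.73
29.27 0.0744 0.07431 -0.48
29.52 0.0737 0.07362 -1.56
29.77 0.073 0.07291 -0.6
30.02 0.0723 0.07244 -0.72
30.27 0.0716 0.0718 1.67
30.52 0.0709 0.07104 1.76
30.77 0.0702 0.0703 2.43
31.02 0.0695 0.0696 0.75
31.27 0.0688 0.06888 3.09
31.52 0.0681 0.06821 3.47
31.77 0.0674 0.0675 3.73
32.02 0.0667 0.0668 4.49
32.27 0.066 0.06636 4.79
32.52 0.0653 0.06633 7.91
32.77 0.0646 0.06626 9.97
[ 0.60944959 -0.15530859  0.24825457] [-2.85471357  0.30972898 10.38216134]
```

The tip met the button at z 0.0724 and bottomed at 0.0663, which is the full 6 mm, at about 10 N. I'll back off and do the last checks.

```bash
python3 - <<'E'
from station import r
from h import *
r.servo_line([.6095,-.1553,.34],speed=.08);s=r.sense();print(s["clock"],s["contact_force"])
d=pickle.load(open("s0.pkl","rb"));n="scene";f=r.snapshot(n)
z=np.vstack([d[n]["frame"][120:285,140:350],f["frame"][120:285,140:350]])
cv2.imwrite("pics/end.png",cv2.resize(z[:,:,::-1],None,fx=1.8,fy=1.8,interpolation=cv2.INTER_CUBIC))
D=cv2.absdiff(d[n]["frame"],f["frame"]).max(2)[120:285,140:350]
nn,l,st,c=cv2.connectedComponentsWithStats((D>40).astype(np.uint8))
for i in range(1,nn):
    if st[i,4]>3:print(c[i]+[140,120],st[i,4])
E
```

```text
34.3833 [-0.47072655  0.47646838 -0.73321751]
[292.8359375 206.484375 ] 128
[306.22794118 209.32352941] 136
[291.88235294 217.98039216] 51
```

View pics/end.png

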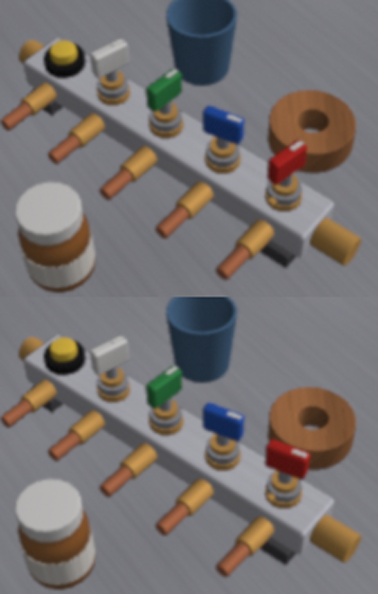

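The before and after views differ only at the red handle, around (293–306, 206–218). The button is up, and the other taps, mug, scourer and jar are unchanged.

```bash
python3 -c "
from station import r
r.hand_in();print(r.sense()['clock'])"
```

```text
the job is handed in; nothing more can be done
the job is handed in; nothing more can be done
```

The red tap is shut and nipped up by about 4–6.5° past its seat. The yellow button was then pressed fully down and let go, and the job is handed in. The clock was at about 34 s before hand-in, and no verdict was reported.

- **Red tap:** I gripped the bar by its ends and turned it 35° clockwise, so that opening the fingers stayed clear of the blue tap. I then regripped across its thickness and turned in 1° steps. The seat came up at about 61° (1.07 rad) of total turn, and I stopped 6.5° of tool turn past it.
- **Amount of nip:** the three checks do not fully agree. The tool angle gives up to 6.5° including grip give, the torque excess (about 0.51 N m held) gives about 4.6°, and the lug shift in the image gives a rough 4°. All are inside 2–10°, probably a little under the 6° aimed for.
- **Button:** it bottomed after about 6 mm of travel with about 10 N on the finger. It looks fully up again.
- **Everything else:** comparing the first and last scene pictures over the manifold area, only the red handle changed. The blue, green and white taps, mug, scourer and jar show no movement.

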